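# Square up a row of brass blanks against the fence with a straightedge

### The arm

A 6-joint arm with a two-finger parallel gripper is mounted at the origin on the work surface. World frame = base frame: x ahead of the robot, y to its left, z up, the work surface at z = 0. Lengths are in mm, angles in rad, forces in N, time in s.
With the tool pointing down it reaches from about 350 to 775 mm from the base axis. Payload 7.3 kg.
Tool frame: the origin (TCP) lies at the very end of the fingers, on their centre line; the grasp point (between the pads) lies 19 mm behind it; z points along the fingers, y is the line along which they close (so a half turn about z gives the same grasp; the last joint's range is limited). The gripper opens to 92 mm and grips with 3 to 60 N. Pads are 19 mm wide; open, the fingers measure 130 mm over their backs; the gripper's body (75 mm by 190 mm) begins 47 mm behind the grasp point.
Start: joints at [-1.287, 0.342, 1.524, -0, 1.275, -0.146], TCP at [218.786, -477.261, 226.741] pointing down, gripper open.
Joint ranges: [-2.53, 2.53], [-0.77, 2.02], [0.04, 2.7], [-1, 4.14], [0.28, 2.66], [-3.11, 3.11]. Speed limits (rad/s): [2.57, 2.57, 3.14, 3.14, 3.14, 3.14].

### API

Orientations are given as [roll, pitch, yaw] about the fixed x, y, z axes, in that order (R = Rz(yaw) Ry(pitch) Rx(roll)).
In Python, from plant import get_obs, capture, close_job gives the robot as it stands. The module is installed in compiled form; this text tells all that it offers.
- The arm moves only by the shell command python3 -m handwheel 'ROWS'. ROWS is JSON, a list of rows, each a list of 3 entries, a list of its own where there are three numbers: the turn, a rotation vector about the tool's x, y, z in degrees, then the shift along the tool's x, y, z in m, then the opening, from 0 (shut) to 1 (fully open). A call has 1 to 12 rows; each row is the pose to reach, as a shift and turn from the pose commanded when the call began, along the tool's axes at that moment; what a row does not reach only later rows make up. A row lasts 1/10 s, in which the tool goes at most 50 mm and 8.59 degrees, less where a joint would pass 70% of its speed; a pose out of reach is approached as far as the arm can. A call with a gripper value outside its range is refused whole. The fingers move at their own pace and stop on an object; the grip force is fixed at half the most. Time passes only in rows, so rows that repeat a pose let the fingers close. It gives the time, the measured TCP pose, the force, the opening and the grip force at its end, in the units of the state.
- get_obs(): the state, without advancing time (a new reading comes with each control period).
- capture(name): name is "scene" or "top" or "wrist"; returns a dict with "image" (384x512x3 uint8, red, green, blue), "depth" (384x512 float32, mm along the optical axis (not along the pixel's ray), 0 where there is no reading), "fx", "fy", "cx", "cy" (pixels), "camera_from_world" (4x4, takes a point from world to camera coordinates). Camera axes: x right, y down, z forward; pixel columns grow to the right and rows downward; lengths in mm; the calibration is good to about 2 mm. A picture is of the moment at which its call begins.
- close_job(): hands the job in; it is judged then, once.
The state is a dict: "time": time; "joint_positions": joint angles; "dq": joint speeds; "tau": joint torques, N m; "tool_pos": TCP position; "tcp_rot": TCP orientation; "contact_force": force on the tool from outside, world axes, zero at the start; "moment": the same for the moment, N m; "grip_width": finger opening in mm; "finger_force": force on a finger pad.
Only numpy, scipy, OpenCV 4.12 (cv2) and the standard library are available. Lean on these libraries where they do the work, as an engineer would, in place of code of your own. Each camera call takes 0.05 s, during which the arm holds its last target. There are 200 camera calls.

### The job

Pick up the straightedge by its wooden grip and use its long edge to push the five brass blanks back along the board until they all sit squarely against the fence in one straight line, pressing the row home firmly but gently so that no edge is bruised. Touch the blanks only with the straightedge, leave everything else on the bench alone, and when the row is true lay the straightedge back down flat on the bench, off the board.

Things in the scene. Friction and masses are not known exactly. Their poses are not given: they have to be found in the camera images.
- rule_grip (a point): Point to pinch on the straightedge's upright dark wood grip (16 mm thick, 110 mm long along the blade, its top 41 mm above the tool's underside): on the tool's centre line, 31 mm above the underside. Axes: x across the blade (pinch along it), y along the blade, z up. The tool lies flat on the bench left or right of the board, a mallet on the other side.
- rule: The straightedge itself: flat aluminium blade 50 x 280 x 5 mm with the wood grip along its middle, 0.26 kg. Origin at the centre of its underside, axes as at the grip: its long straight edges lie at x = -25 and +25 mm, its ends at y = -140 and +140 mm. Either long edge may push.
- board: Plywood board screwed to the bench, 18 mm thick. Origin at bench level; x points from its open front (robot's side) to the back, y along the row, z up; wood from x = -130 to 150, y = -160 to 160 mm. Across it stands an aluminium fence bar 290 mm long, 22 thick, 24 high above the board, parallel to y, locked by two thumbscrews (x = 114, y = +/-100 mm, tops 38 mm above the bench).
- fence_front (a point): Point on the board's top (height 18 mm) at board x = 35, y = 0 mm: the foremost place where the fence's front face can stand. The adjustable fence is locked with its face anywhere from 0 to 40 mm behind (board +x of) this point; today's setting is not measured and must be seen or found by feel. The fence is rigid; some 10 N on the row as a whole seats it firmly.
- mallet: Bystander: mallet, 52 mm barrel head and wooden handle 240 mm long in all, lying on the bench; origin on the bench under its handle.
- scriber: Bystander: steel scriber 7 mm thick, 115 mm long, lying on the board behind the fence.
- flask: Bystander: open steel casting flask, diameter 64, height 75 mm, standing off the board's far left corner.
- dapping_block: Bystander: 50 mm steel dapping block off the board's far right corner.
- flux_jar: Bystander: jar, diameter 56, height 60 mm, beyond the board.
- bench_block: Bystander: flat steel block 55 x 75 x 22 mm on the bench at the far left, by the rolling mill.
- blank1: Loose square brass blank 36 x 36 x 8 mm, about 0.09 kg, number 1 of five along the board's y (near y = -96, x = -30 to 8 mm), lying askew in front of the fence. Origin at the centre of its underside, axes square to its sides. Slides on the board with under 1.5 N of drag; pressed edge-on with more than 6 N its soft polished edge is bruised.
- blank2: Loose square brass blank 36 x 36 x 8 mm, about 0.09 kg, number 2 of five along the board's y (near y = -48, x = -30 to 8 mm), lying askew in front of the fence. Origin at the centre of its underside, axes square to its sides. Slides on the board with under 1.5 N of drag; pressed edge-on with more than 6 N its soft polished edge is bruised.
- blank3: Loose square brass blank 36 x 36 x 8 mm, about 0.09 kg, number 3 of five along the board's y (near y = 0, x = -30 to 8 mm), lying askew in front of the fence. Origin at the centre of its underside, axes square to its sides. Slides on the board with under 1.5 N of drag; pressed edge-on with more than 6 N its soft polished edge is bruised.
- blank4: Loose square brass blank 36 x 36 x 8 mm, about 0.09 kg, number 4 of five along the board's y (near y = 48, x = -30 to 8 mm), lying askew in front of the fence. Origin at the centre of its underside, axes square to its sides. Slides on the board with under 1.5 N of drag; pressed edge-on with more than 6 N its soft polished edge is bruised.
- blank5: Loose square brass blank 36 x 36 x 8 mm, about 0.09 kg, number 5 of five along the board's y (near y = 96, x = -30 to 8 mm), lying askew in front of the fence. Origin at the centre of its underside, axes square to its sides. Slides on the board with under 1.5 N of drag; pressed edge-on with more than 6 N its soft polished edge is bruised.
There are look-alikes about, which are no part of the job. Leave any black, green or red look-alike of the blank2 alone.

How it is judged (in metres and radians):
On the way, in this order (a step that is already met when the one before it is completed fails the run):
1. the straightedge is lifted off the bench (height (world z) of rule_grip above 0.06 m), for 0.1 s.
2. the row is in line and square, and the straightedge presses it home: at least one blank, stopped by the fence, takes more than 1.5 N (x of blank1 in the frame of blank2 between -0.0018 and 0.0018 m and x of blank2 in the frame of blank3 between -0.0018 and 0.0018 m and x of blank3 in the frame of blank4 between -0.0018 and 0.0018 m and x of blank4 in the frame of blank5 between -0.0018 and 0.0018 m and angle between the x axis of each of blank1, blank2, blank3, blank4, blank5 and the x axis of board, either way round below 0.04 rad and height (world z) of each of blank1, blank2, blank3, blank4, blank5 below 0.021 m and angle between each of blank1, blank2, blank3, blank4, blank5's own z axis and vertical below 0.05 rad and (contact force between rule and blank1 above 1.5 N or contact force between rule and blank2 above 1.5 N or contact force between rule and blank3 above 1.5 N or contact force between rule and blank4 above 1.5 N or contact force between rule and blank5 above 1.5 N) and linear speed of each of blank1, blank2, blank3, blank4, blank5 below 0.003 m/s), for 0.25 s.
At the end, for the whole second after the job is handed in: All five blanks lie flat on the board against the fence: each within 1.8 mm of its neighbours' line and within 0.04 rad of square to the board; the straightedge lies flat on the bench (not on the board), released and at rest (x of blank1 in the frame of blank2 between -0.0018 and 0.0018 m and x of blank2 in the frame of blank3 between -0.0018 and 0.0018 m and x of blank3 in the frame of blank4 between -0.0018 and 0.0018 m and x of blank4 in the frame of blank5 between -0.0018 and 0.0018 m and angle between the x axis of each of blank1, blank2, blank3, blank4, blank5 and the x axis of board, either way round below 0.04 rad and height (world z) of each of blank1, blank2, blank3, blank4, blank5 below 0.021 m and angle between each of blank1, blank2, blank3, blank4, blank5's own z axis and vertical below 0.05 rad and x of each of blank1, blank2, blank3, blank4, blank5 in the frame of board above 0.0135 m and linear speed of each of blank1, blank2, blank3, blank4, blank5 below 0.005 m/s and height (world z) of rule_grip below 0.036 m and angle between rule_grip's own z axis and vertical below 0.06 rad and linear speed of rule below 0.01 m/s and contact force between the fingers and rule below 0.1 N); the robot touches nothing.
It fails at once if a blank is pressed by the straightedge with more than 6 N (its edge is bruised) (contact force between rule and blank1 above 6 N or contact force between rule and blank2 above 6 N or contact force between rule and blank3 above 6 N or contact force between rule and blank4 above 6 N or contact force between rule and blank5 above 6 N).
It fails at once if the fingers or arm touch a blank (contact force between any of the fingers, the arm and blank1 above 0.5 N or contact force between any of the fingers, the arm and blank2 above 0.5 N or contact force between any of the fingers, the arm and blank3 above 0.5 N or contact force between any of the fingers, the arm and blank4 above 0.5 N or contact force between any of the fingers, the arm and blank5 above 0.5 N).
It fails at once if a bystander is moved by more than 15 mm (distance of any of mallet, scriber, flask, dapping_block, flux_jar, bench_block from where it was at the start of the episode above 0.015 m).
It also fails if it takes over 64 s, if anything falls off the work surface, if the arm or the gripper's body presses on something with over 40 N, if the wrist force passes 120 N, or if a joint passes its speed limit or range.

## Working session

There is one attempt and no reset: what is moved stays moved. The work goes in short steps, Python scripts to look and compute and a shell command to move; the robot and the scene stay as the last step left them, time stands still between calls to the robot, and variables do not carry over. Pictures are saved under pics/ and viewed, at most 10 in all, crops included, and the job is handed in when it is done.

```bash
mkdir -p pics; python3 - <<'E'
from plant import get_obs,capture
import cv2,numpy as np
print(get_obs())
for n in("top","scene"):
    c=capture(n); cv2.imwrite(f"pics/{n}0.png",c["image"][:,:,::-1]); np.savez(f"{n}0.npz",**c)
    print(n,c["fx"],c["cx"],c["cy"],np.round(c["camera_from_world"],3).tolist())
E
```

```text
{'time': 0.0, 'joint_positions': array([-1.28696026e+00,  3.42749672e-01,  1.52504276e+00,  3.18371393e-05,
        1.27539462e+00, -1.45996757e-01]), 'dq': array([ 0.00122255,  0.00254722,  0.00056785,  0.00104368, -0.00041934,
        0.00069523]), 'tau': array([-1.36007937e-03, -4.31237805e+01, -2.44222873e+01,  7.17601064e-02,
        5.56907896e-02, -1.27827093e-04]), 'tool_pos': array([ 218.69008019, -476.82504311,  226.02199707]), 'tcp_rot': array([-3.14001965e+00, -2.62069605e-04,  4.29823327e-01]), 'contact_force': array([-0.41433921,  0.09974152, -0.64055977]), 'moment': array([-0.01701147,  0.0032827 , -0.0468065 ]), 'finger_force': 0.0, 'grip_width': 91.62603993728847}
top 454.37130911591225 253.4769185918269 188.9641552633918 [[-0.011, -1.0, -0.024, 82.702], [-0.984, 0.016, -0.179, 552.865], [0.179, 0.022, -0.984, 1258.337], [0.0, 0.0, 0.0, 1.0]]
scene 498.02371138128666 261.1881532309063 197.71117822867527 [[0.657, 0.754, -0.019, -412.277], [0.548, -0.495, -0.674, -250.308], [-0.517, 0.433, -0.738, 1521.782], [0.0, 0.0, 0.0, 1.0]]
```

View pics/top0.png

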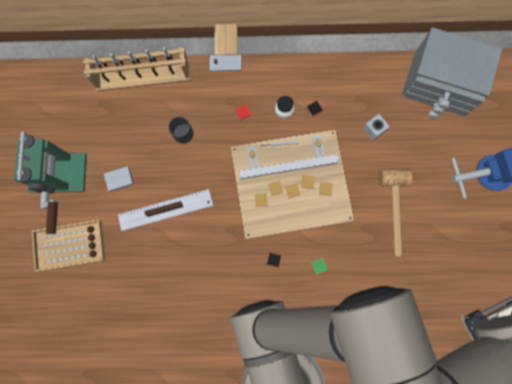

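View pics/scene0.png

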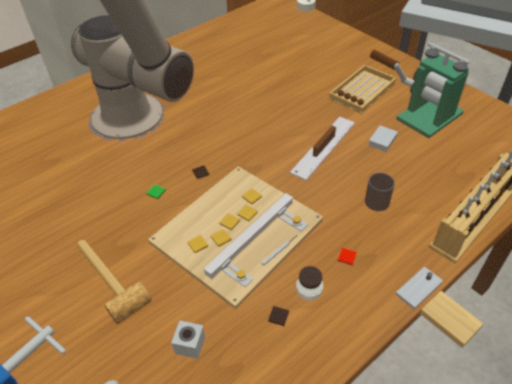

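The top view shows the straightedge on the left at (165,209), with its dark grip. The board's centre is near (292,185), and the fence bar runs from (240,174) to (337,160). The five yellow blanks are at (261,200), (276,188), (292,190), (308,182) and (325,188). The black, green and red squares at (274,260), (315,108), (319,266) and (243,113) are off the board, so they are the look-alikes to leave alone. The mallet is on the right.

```bash
cat > h.py <<'E'
import numpy as np,cv2
def ray(c,uv,z):
    T=c["camera_from_world"];R,t=T[:3,:3],T[:3,3];o=-R.T@t
    d=R.T@np.array([(uv[0]-c["cx"])/c["fx"],(uv[1]-c["cy"])/c["fy"],1]);return (o+d*(z-o[2])/d[2])[:2]
def proj(c,p):
    q=c["camera_from_world"]@np.append(p,1);return q[0]/q[2]*c["fx"]+c["cx"],q[1]/q[2]*c["fy"]+c["cy"]
def blobs(m,amin):
    m=m.astype(np.uint8);cs,_=cv2.findContours(m,cv2.RETR_EXTERNAL,cv2.CHAIN_APPROX_NONE)
    return [k[:,0,:].astype(float) for k in cs if cv2.contourArea(k)>amin]
def rect(c,k,z):
    p=np.array([ray(c,u,z) for u in k],np.float32);return cv2.minAreaRect(p)
E
python3 - <<'E'
from h import *
for n in("top","scene"):
    c=dict(np.load(f"{n}0.npz"));im=c["image"];hsv=cv2.cvtColor(im,cv2.COLOR_RGB2HSV);H,S,V=[hsv[:,:,i].astype(int) for i in range(3)]
    pts={"top":[(165,209),(125,216),(290,167),(261,200),(240,210),(200,250)],"scene":[(323,140),(305,165),(250,233),(252,196),(190,225)]}[n]
    print(n,[(p,hsv[p[1],p[0]].tolist()) for p in pts])
    def show(lab,m,amin,z):
        for k in blobs(m,amin):
            r=rect(c,k,z);print(lab,k.mean(0).round(),np.round(r[0],1),np.round(r[1],1),round(r[2],1))
    show("light",(S<60)&(V>150),60,5)
    show("blank",(H>17)&(H<28)&(S>150)&(V>120),20,26)
    show("wood",(H>12)&(H<25)&(S>60)&(S<150)&(V>170),800,18)
    show("dark",(V<90)&(S>60),60,36)
E
```

```text
top [((165, 209), [10, 129, 77]), ((125, 216), [109, 17, 211]), ((290, 167), [112, 18, 213]), ((261, 200), [20, 127, 181]), ((240, 210), [14, 97, 165]), ((200, 250), [12, 121, 143])]
light [270. 374.] [37.2 38.2] [59.9 77.5] 12.9
light [309. 370.] [ 51.2 -72.6] [88.5 20.8] 30.9
light [504. 333.] [ 142.8 -617.9] [20.5 44.5] 11.5
light [251. 335.] [144.7  84.5] [114.5  63.3] 14.1
light [505. 312.] [ 198.5 -626.9] [17.6 43.8] 24.5
light [380. 345.] [ 116.4 -272.5] [210.5 128.2] 16.4
light [ 66. 258.] [365.5 628.4] [  8.2 131. ] 8.7
light [ 65. 250.] [389.4 632.9] [  8.3 131.4] 8.7
light [ 64. 242.] [413.2 637.3] [  8.3 131.6] 9.0
light [ 64. 234.] [437.4 639. ] [  7.8 132.3] 9.0
light [ 43. 199.] [540.5 709.3] [45.8 18.2] 4.2
light [165. 210.] [504.4 340.4] [ 54.8 284. ] 14.9
light [117. 178.] [602.7 487.5] [56.8 76.1] 17.1
light [466. 176.] [ 580.7 -554.6] [114.5 106.3] 69.4
light [284. 143.] [703.1 -18.2] [13.7 91.5] 4.1
light [288. 161.] [662.8 -25.6] [ 97.4 303.2] 8.5
light [ 20. 155.] [681.8 791.4] [  9.4 148.6] 90.0
light [377. 124.] [ 756.  -302.9] [51.9 52.2] 36.0
light [283. 11
[... 2140 characters left out ...]
329. ] 8.5
wood [480. 194.] [904.6 516.1] [ 64.9 337.6] 5.8
dark [278. 316.] [ 824.9 -125.9] [31.7 34.4] 30.4
dark [310. 277.] [802.2 -11.5] [43.3 51.5] 45.9
dark [495. 260.] [1038.8  328.4] [ 36.  216.3] 9.7
dark [377. 197.] [749.  273.5] [58.6 76. ] 30.2
dark [490. 205.] [945.2 465.7] [ 11.4 231.8] 5.5
dark [381. 181.] [717.4 326.3] [52.8 54.6] 78.2
dark [200. 172.] [381.7   3.9] [31.2 35. ] 74.4
dark [323. 143.] [515.8 324.3] [ 19.  113.5] 15.0
dark [436.  88.] [583. 739.] [151.5 311.1] 26.1
dark [172.  80.] [-17.1 214.9] [116.  243.2] 26.5
dark [383.  61.] [364.3 760.1] [105.7  23.7] 0.9
dark [17. 54.] [-506.8 -120.8] [146.8  84.6] 88.6
dark [377.   6.] [ 111.  1037.8] [166.7  38.9] 89.6
```

```bash
python3 - <<'E'
from h import *
c=dict(np.load("top0.npz"));im=c["image"][:,:,::-1]
a=cv2.resize(im[120:250,110:365],None,fx=3.1,fy=3.1,interpolation=cv2.INTER_CUBIC);cv2.imwrite("pics/crop1.png",a);print(a.shape)
E
```

```text
(403, 790, 3)
```

View pics/crop1.png

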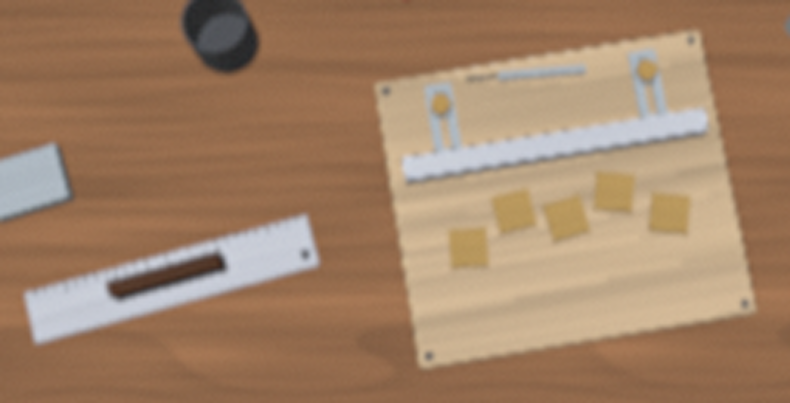

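The enlarged crop confirms the tool: it is the only blade with a dark grip, lying left of the board at crop (170,280), which is (165,209) in the full picture. The blanks are the five brass squares on the board, and the coloured squares lie elsewhere.

From the measurements:
- **Rule:** centre (504,341), yaw 14.9°. Its length and width come out at 284 x 53 mm against the given 280 x 50, and the two views agree.
- **Board:** centre (577,-34), yaw 8.6°, 281 x 322 mm against the given 280 x 320.

The pinch needs tool yaw 104.9°.

```bash
cat > go.py <<'E'
import sys,numpy as np
from plant import get_obs
from scipy.spatial.transform import Rotation as R
def plan(p,yawdeg,start=None):
    o=get_obs();P=np.array(o["tool_pos"]) if start is None else np.array(start[:3],float)
    r=R.from_euler("xyz",o["tcp_rot"]) if start is None else R.from_euler("xyz",[180,0,start[3]],degrees=True)
    t=R.from_euler("xyz",[180,0,yawdeg],degrees=True)
    print("turn",(r.inv()*t).as_rotvec(degrees=True).round(2),"shift m",(r.inv().apply(np.array(p)-P)/1000).round(4))
if __name__=="__main__":
    a=list(map(float,sys.argv[1:]));plan(a[:3],a[3],a[4:] or None)
E
S="218.786 -477.261 226.741 24.63"
python3 go.py 480 -100 200 65 $S; python3 go.py 504.3 340.7 110 104.9 480 -100 200 65; python3 go.py 504.3 340.7 12 104.9 504.3 340.7 110 104.9
```

```text
turn [  0.     0.   -40.37] shift m [ 0.3947 -0.2341  0.0267]
turn [  0.    0.  -39.9] shift m [ 0.4097 -0.1642  0.09  ]
turn [0. 0. 0.] shift m [ 0.    -0.     0.098]
```

```bash

python3 -m handwheel '[[[0,0,-40],[0.395,-0.234,0.027],1],[[0,0,-40],[0.395,-0.234,0.027],1],[[0,0,-40],[0.395,-0.234,0.027],1],[[0,0,-40],[0.395,-0.234,0.027],1],[[0,0,-40],[0.395,-0.234,0.027],1],[[0,0,-40],[0.395,-0.234,0.027],1],[[0,0,-40],[0.395,-0.234,0.027],1],[[0,0,-40],[0.395,-0.234,0.027],1],[[0,0,-40],[0.395,-0.234,0.027],1],[[0,0,-40],[0.395,-0.234,0.027],1],[[0,0,-40],[0.395,-0.234,0.027],1],[[0,0,-40],[0.395,-0.234,0.027],1]]'; python3 go.py 504.3 340.7 110 104.9
```

```text
time: 1.3
tool_pos: [479.7, -100.7, 199.5]
tcp_rot: [-3.141, 0.001, 1.128]
contact_force: [-0.4, 0.5, 0.2]
grip_width: 91.9
finger_force: 0.0
turn [-6.000e-02  3.000e-02 -4.027e+01] shift m [ 0.4094 -0.1669  0.0893]
```

```bash

python3 -m handwheel '[[[0,0,-40.3],[0.41,-0.166,0.09],1],[[0,0,-40.3],[0.41,-0.166,0.09],1],[[0,0,-40.3],[0.41,-0.166,0.09],1],[[0,0,-40.3],[0.41,-0.166,0.09],1],[[0,0,-40.3],[0.41,-0.166,0.09],1],[[0,0,-40.3],[0.41,-0.166,0.09],1],[[0,0,-40.3],[0.41,-0.166,0.09],1],[[0,0,-40.3],[0.41,-0.166,0.09],1],[[0,0,-40.3],[0.41,-0.166,0.09],1],[[0,0,-40.3],[0.41,-0.166,0.09],1],[[0,0,-40.3],[0.41,-0.166,0.09],1],[[0,0,-40.3],[0.41,-0.166,0.09],1]]'; python3 go.py 504.3 340.7 12 104.9; python3 - <<'E'
from plant import capture
import cv2,numpy as np
c=capture("wrist");cv2.imwrite("pics/w1.png",c["image"][:,:,::-1]);np.savez("w1.npz",**c)
E
```

```text
time: 2.5
tool_pos: [506.8, 339.4, 109.9]
tcp_rot: [-3.141, 0.001, 1.829]
contact_force: [0.4, -0.1, 0.4]
grip_width: 91.4
finger_force: 0.0
turn [-0.01  0.04 -0.11] shift m [ 0.002  -0.002   0.0979]
```

View pics/w1.png

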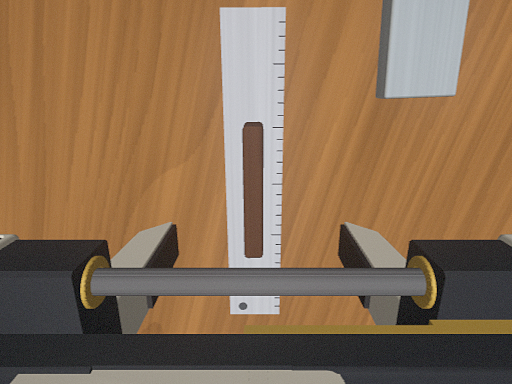

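The wrist view shows the grip, rows 122–258 around column 253, between the open fingers. I'll place it precisely from this view.

```bash
python3 - <<'E'
from h import *
from go import plan
c=dict(np.load("w1.npz"));hsv=cv2.cvtColor(c["image"],cv2.COLOR_RGB2HSV);H,S,V=[hsv[:,:,i].astype(int) for i in range(3)]
print(hsv[190,253])
m=(V<120)&(S>90);m[262:]=0
for k in blobs(m,1000):print(rect(c,k,41),k.mean(0))
m=(S<50)&(V>140);m[:,300:]=0;m[:,:200]=0;m[262:]=0
for k in blobs(m,1000):print("blade",rect(c,k,5),k.mean(0))
E
```

```text
[ 11 109 108]
((502.4812927246094, 341.50213623046875), (14.480330467224121, 110.426513671875), 15.089634895324707) [252.90797546 183.48159509]
blade ((495.28900146484375, 368.85321044921875), (50.558631896972656, 218.0138702392578), 14.995063781738281) [259.47494033 133.34844869]
```

```bash
python3 go.py 502.8 341.3 12 105;
python3 -m handwheel '[[[0,0,-0.2],[0.003,-0.0034,0.03],1],[[0,0,-0.2],[0.003,-0.0034,0.06],1],[[0,0,-0.2],[0.003,-0.0034,0.08],1],[[0,0,-0.2],[0.003,-0.0034,0.098],1],[[0,0,-0.2],[0.003,-0.0034,0.098],1],[[0,0,-0.2],[0.003,-0.0034,0.098],1]]'; python3 go.py 502.8 341.3 12 105
```

```text
turn [ 0.01  0.03 -0.23] shift m [ 0.003  -0.0035  0.0982]
time: 3.15
tool_pos: [502.8, 342.5, 12.5]
tcp_rot: [3.141, 0.0, 1.833]
contact_force: [-0.3, -0.1, 0.2]
grip_width: 91.5
finger_force: 0.0
turn [0.03 0.   0.02] shift m [-0.0012 -0.0003  0.0005]
```

Now close the fingers and lift.

```bash

python3 -m handwheel '[[[0,0,0],[0,0,0],0],[[0,0,0],[0,0,0],0],[[0,0,0],[0,0,0],0],[[0,0,0],[0,0,0],0],[[0,0,0],[0,0,0],0],[[0,0,0],[0,0,0],0],[[0,0,0],[0,0,0],0],[[0,0,0],[0,0,0],0],[[0,0,0],[0,0,0],0],[[0,0,0],[0,0,0],0]]'
python3 -m handwheel '[[[0,0,0],[0,0,-0.015],0],[[0,0,0],[0,0,-0.035],0],[[0,0,0],[0,0,-0.06],0],[[0,0,0],[0,0,-0.06],0],[[0,0,0],[0,0,-0.06],0]]'
python3 - <<'E'
from plant import capture
import cv2,numpy as np
from h import *
for n in("wrist","top"):
    c=capture(n);np.savez(n+"2.npz",**c);cv2.imwrite(f"pics/{n}2.png",c["image"][:,:,::-1])
E
```

```text
time: 4.15
tool_pos: [501.9, 343.6, 11.6]
tcp_rot: [-3.141, 0.0, 1.835]
contact_force: [-6.1, -1.0, 1.9]
grip_width: 16.3
finger_force: 1.7
time: 4.65
tool_pos: [502.1, 343.7, 72.0]
tcp_rot: [3.141, -0.0, 1.835]
contact_force: [-0.3, -1.3, -2.4]
grip_width: 15.6
finger_force: 30.0
```

View pics/wrist2.png

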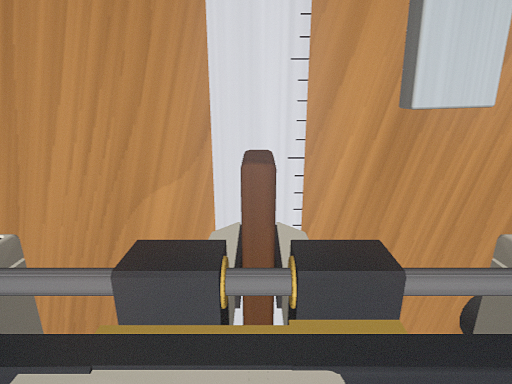

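The wrist view shows the grip pinched between the pads at column 258, with the blade hanging straight. Next I'll check the blade's height, tilt and yaw relative to the tool.

```bash
python3 - <<'E'
from h import *
c=dict(np.load("wrist2.npz"));T=np.linalg.inv(c["camera_from_world"])
hsv=cv2.cvtColor(c["image"],cv2.COLOR_RGB2HSV);S,V=hsv[:,:,1].astype(int),hsv[:,:,2].astype(int)
m=(S<50)&(V>120)&(c["depth"]>0);m[:,330:]=0;m[:,:190]=0;m[215:]=0
v,u=np.nonzero(cv2.erode(m.astype(np.uint8),np.ones((5,5))));d=c["depth"][v,u]
p=np.stack([(u-c["cx"])/c["fx"]*d,(v-c["cy"])/c["fy"]*d,d,np.ones_like(d)])
w=(T@p)[:3].T;ok=np.abs(w[:,2]-np.median(w[:,2]))<6;w=w[ok]
A=np.c_[w[:,:2]-[502,343.5],np.ones(len(w))];s=np.linalg.lstsq(A,w[:,2],rcond=None)[0];print("plane dz/dx,dz/dy,z at tcp",s)
l=np.array([-.26,.966]);print("slope along blade",s[:2]@l,"across",s[:2]@[.966,.26],w.mean(0))
k=max(blobs(m,500),key=len);print("wrist blade",rect(c,k,65))
c=dict(np.load("top2.npz"));hsv=cv2.cvtColor(c["image"],cv2.COLOR_RGB2HSV);S,V=hsv[:,:,1].astype(int),hsv[:,:,2].astype(int)
m=(S<60)&(V>150);
for k in blobs(m,60):
    q=k.mean(0)
    if 100<q[0]<230 and 180<q[1]<240:print("top",rect(c,k,65),q)
E
```

```text
plane dz/dx,dz/dy,z at tcp [ 6.28952828e-04 -1.62780903e-04  6.48385628e+01]
slope along blade -0.0003207740878055187 across 0.0005652453967948496 [481.09195901 420.20248511  64.81292695]
wrist blade ((485.1647033691406, 408.0274963378906), (50.358642578125, 108.7816162109375), 15.155224800109863)
top ((431.4090881347656, 466.9757080078125), (24.69504165649414, 27.205135345458984), 45.69326400756836) [115.15384615 233.30769231]
top ((467.3472900390625, 347.2056884765625), (51.84586715698242, 16.291732788085938), 27.554780960083008) [157.64864865 219.75675676]
top ((483.03668212890625, 437.2279052734375), (37.87211227416992, 76.82543182373047), 26.280010223388672) [126.16666667 215.91666667]
top ((524.126220703125, 265.5916748046875), (54.66928482055664, 129.3358154296875), 15.290628433227539) [185.08759124 199.53284672]
top ((574.194580078125, 463.326171875), (49.75801467895508, 105.57931518554688), 27.47425651550293) [118.44565217 182.97826087]
```

The blade is level (slopes under 0.001) and runs true to the tool (15.15° against 105.14° − 90°). Its underside is 12 mm below the TCP. Next I carry it to the front of the board, at board x = -92.

```bash
python3 go.py 476 -49 75 98.6
```

```text
turn [-0.12  0.04  6.53] shift m [-0.372  -0.1267 -0.004 ]
```

```bash

python3 -m handwheel '[[[0,0,0],[-0.02,-0.007,-0.004],0],[[0,0,0.5],[-0.055,-0.019,-0.004],0],[[0,0,1],[-0.095,-0.032,-0.004],0],[[0,0,2],[-0.135,-0.046,-0.004],0],[[0,0,3],[-0.175,-0.06,-0.004],0],[[0,0,4],[-0.215,-0.073,-0.004],0],[[0,0,5],[-0.255,-0.087,-0.004],0],[[0,0,5.5],[-0.295,-0.1,-0.004],0],[[0,0,6],[-0.33,-0.112,-0.004],0],[[0,0,6.5],[-0.355,-0.121,-0.004],0],[[0,0,6.5],[-0.372,-0.1267,-0.004],0],[[0,0,6.5],[-0.372,-0.1267,-0.004],0]]'
python3 -m handwheel '[[[0,0,0],[0,0,0],0],[[0,0,0],[0,0,0],0],[[0,0,0],[0,0,0],0]]'
python3 go.py 476 -49 32.5 98.6
python3 - <<'E'
from plant import capture
import cv2,numpy as np
from h import *
for n in("wrist","top","scene"):
    c=capture(n);np.savez(n+"3.npz",**c);cv2.imwrite(f"pics/{n}3.png",c["image"][:,:,::-1])
a=cv2.imread("pics/top3.png");b=cv2.imread("pics/wrist3.png")
cv2.imwrite("pics/tw3.png",np.hstack([cv2.resize(a[120:270,200:400],(400,300),interpolation=cv2.INTER_CUBIC),cv2.resize(b,(400,300))]))
E
```

```text
time: 5.95
tool_pos: [476.1, -50.4, 74.8]
tcp_rot: [-3.14, -0.0, 1.718]
contact_force: [0.4, 0.7, -2.4]
grip_width: 15.8
finger_force: 30.0
time: 6.25
tool_pos: [476.6, -47.6, 75.5]
tcp_rot: [-3.141, -0.0, 1.723]
contact_force: [0.4, -0.4, -3.4]
grip_width: 15.8
finger_force: 30.0
turn [-0.03 -0.01  0.11] shift m [-0.0013 -0.0008  0.043 ]
```

View pics/tw3.png

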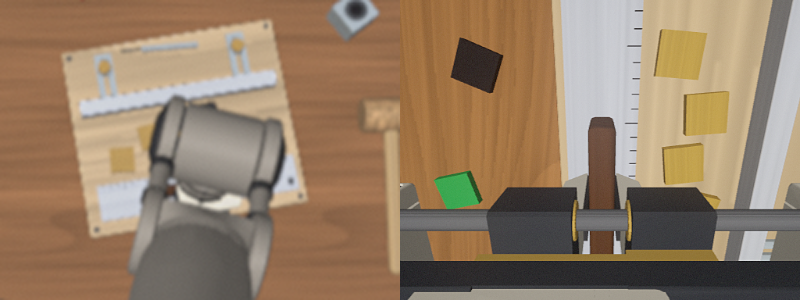

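The left half, cropped from the top view, shows the rule hovering at the board's front edge with the blanks behind it. The right half, from the wrist, shows the blade parallel to the row and in front of it, with the fence along the right edge. Next I'll get the fence face and blade lines from this wrist depth image.

```bash
python3 - <<'E'
from h import *
c=dict(np.load("wrist3.npz"));T=np.linalg.inv(c["camera_from_world"]);d=c["depth"]
v,u=np.mgrid[:384,:512];P=np.stack([(u-c["cx"])/c["fx"]*d,(v-c["cy"])/c["fy"]*d,d,np.ones_like(d)],-1)@T.T
W=P[...,:3];a=np.deg2rad(8.6);ex=np.array([np.cos(a),np.sin(a)]);ey=np.array([-ex[1],ex[0]])
B=(W[...,:2]-[567.1,-35.5]);bx=B@ex;by=B@ey;z=W[...,2];ok=(d>0)&(v<260)
top=ok&(bx<-40)&(bx>-140)&(np.abs(z-68)<6)
print("board z",np.median(z[ok&(bx>20)&(bx<30)&(by>30)&(by<120)]),"blade z",np.median(z[top]))
# blanks
m=ok&(z>22)&(z<31)&(bx<40)&(bx>-70)
for k in blobs(m,150):
    r=rect(c,k,26);q=np.array(r[0])-[567.1,-35.5];print("blank",k.mean(0).round(),(q@ex).round(1),(q@ey).round(1),np.round(r[1],1),round(r[2],1),"min bx",min((np.array([ray(c,t,26) for t in k])-[567.1,-35.5])@ex).round(1))
# fence face: top edge pixels by rows
xs=[];ys=[]
f=ok&(bx>33)&(z>37)&(z<47)
for y0 in np.arange(20,140,6):
    s=f&(by>y0)&(by<y0+6)
    if s.sum()>10: xs.append(np.percentile(bx[s],3));ys.append(y0+3)
print("fence front bx",np.round(xs,1));print(np.polyfit(ys,xs,1) if xs else None)
xs=[];ys=[]
for y0 in np.arange(20,136,6):
    s=top&(by>y0)&(by<y0+6)
    if s.sum()>10: xs.append(bx[s].max());ys.append(y0+3)
print("blade edge",np.round(xs,1),np.polyfit(ys,xs,1))
E
```

```text
board z 17.438715642295364 blade z 68.33194479132402
blank [362. 210.] -15.6 -1.0 [36.2 37.6] 15.9 min bx -35.5
blank [391. 145.] -0.7 46.3 [37.5 36.4] 13.3 min bx -20.4
blank [358.  69.] -28.0 94.3 [36.8 35.9] 4.0 min bx -47.6
fence front bx [43.1 43.1 43.1 43.  43.  43.  43.  42.8 42.8 42.9 43.  42.6 42.8 42.9
 42.6 42.5 42.5 42.5 42.6]
[-6.03129525e-03  4.32911162e+01]
blade edge [-66.1 -66.1 -66.1 -66.1 -66.1 -65.9 -66.2 -66.1 -66.1 -66.1 -66.2 -66.1
 -66.2 -66.1 -66.  -66.1 -66.  -66.5] [-1.31688654e-03 -6.60129562e+01]
```

Fence face is at board x ≈ 43, within the given 35 to 75. The board's height reads 17.4 against the true 18. The blade needs about +0.25° to match the fence and about 73 mm of travel to press home. Now I'll lower it, trim the yaw and take a force reading as zero.

```bash

python3 -m handwheel '[[[0,0,-0.1],[-0.001,-0.0006,0.01],0],[[0,0,-0.2],[-0.001,-0.0006,0.025],0],[[0,0,-0.2],[-0.001,-0.0006,0.036],0],[[0,0,-0.2],[-0.001,-0.0006,0.041],0],[[0,0,-0.2],[-0.001,-0.0006,0.0433],0],[[0,0,-0.2],[-0.001,-0.0006,0.0433],0],[[0,0,-0.2],[-0.001,-0.0006,0.0433],0],[[0,0,-0.2],[-0.001,-0.0006,0.0433],0]]'
python3 -m handwheel '[[[0,0,0],[0,0,0],0],[[0,0,0],[0,0,0],0]]'
python3 go.py 547 -38 32 98.85; python3 -c "
from plant import get_obs;print(get_obs()['moment'])"
```

```text
time: 7.2
tool_pos: [476.7, -49.7, 32.8]
tcp_rot: [3.141, 0.0, 1.725]
contact_force: [-0.1, 0.1, -1.8]
grip_width: 15.7
finger_force: 30.0
time: 7.4
tool_pos: [476.5, -49.6, 32.6]
tcp_rot: [3.141, 0.0, 1.725]
contact_force: [-0.2, -1.1, -3.0]
grip_width: 16.0
finger_force: 30.0
turn [ 0.03  0.02 -0.02] shift m [0.0007 0.0715 0.0007]
[-0.00432714 -0.12285616 -0.01016784]
```

```bash

python3 -m handwheel '[[[0,0,0],[0,0.002,0],0],[[0,0,0],[0,0.004,0],0],[[0,0,0],[0,0.006,0],0],[[0,0,0],[0,0.008,0],0],[[0,0,0],[0,0.01,0],0],[[0,0,0],[0,0.012,0],0],[[0,0,0],[0,0.014,0],0],[[0,0,0],[0,0.0155,0],0],[[0,0,0],[0,0.017,0],0],[[0,0,0],[0,0.0185,0],0],[[0,0,0],[0,0.02,0],0],[[0,0,0],[0,0.0215,0],0]]'
python3 -m handwheel '[[[0,0,0],[0,0.0015,0],0],[[0,0,0],[0,0.003,0],0],[[0,0,0],[0,0.0045,0],0],[[0,0,0],[0,0.006,0],0],[[0,0,0],[0,0.0075,0],0],[[0,0,0],[0,0.009,0],0],[[0,0,0],[0,0.0105,0],0],[[0,0,0],[0,0.012,0],0],[[0,0,0],[0,0.0135,0],0],[[0,0,0],[0,0.015,0],0],[[0,0,0],[0,0.0165,0],0],[[0,0,0],[0,0.018,0],0]]'
python3 -m handwheel '[[[0,0,0],[0,0.0015,0],0],[[0,0,0],[0,0.003,0],0],[[0,0,0],[0,0.0045,0],0],[[0,0,0],[0,0.006,0],0],[[0,0,0],[0,0.0075,0],0],[[0,0,0],[0,0.009,0],0],[[0,0,0],[0,0.0105,0],0],[[0,0,0],[0,0.012,0],0],[[0,0,0],[0,0.0135,0],0],[[0,0,0],[0,0.0145,0],0],[[0,0,0],[0,0.0155,0],0],[[0,0,0],[0,0.0165,0],0]]'
python3 -c "
from plant import get_obs,capture
import numpy as np,cv2
print(get_obs()['moment'])
for n in('wrist','scene'):
    c=capture(n);np.savez(n+'4.npz',**c);cv2.imwrite(f'pics/{n}4.png',c['image'][:,:,::-1])
a=cv2.imread('pics/scene4.png')[140:310,130:350];b=cv2.imread('pics/wrist4.png')
cv2.imwrite('pics/sw4.png',np.hstack([cv2.resize(a,(400,300),interpolation=cv2.INTER_CUBIC),cv2.resize(b,(400,300))]))"
```

```text
time: 8.6
tool_pos: [497.3, -46.3, 32.3]
tcp_rot: [-3.141, -0.0, 1.725]
contact_force: [-1.2, -1.6, -1.4]
grip_width: 15.7
finger_force: 30.0
time: 9.8
tool_pos: [515.4, -43.5, 32.3]
tcp_rot: [-3.141, 0.0, 1.725]
contact_force: [-2.0, 0.1, -2.7]
grip_width: 15.9
finger_force: 30.0
time: 11.0
tool_pos: [531.7, -41.0, 32.4]
tcp_rot: [-3.141, 0.0, 1.725]
contact_force: [-3.7, -0.2, -1.8]
grip_width: 15.4
finger_force: 30.0
[-0.15944251  0.587876   -0.03305005]
```

View pics/sw4.png

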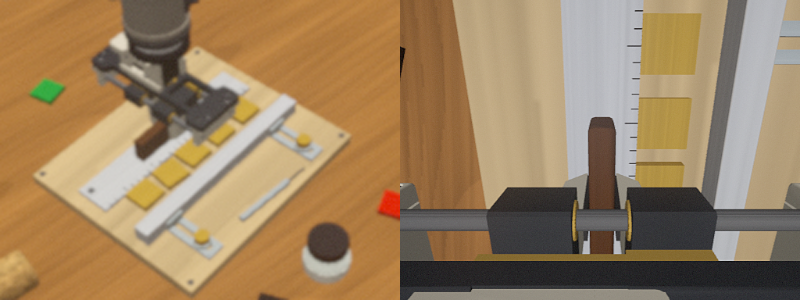

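The scene crop (left) shows all five blanks lined up against the blade edge and short of the fence. The wrist crop (right) agrees, with about 17 mm left. I'll slow down for the approach.

```bash

python3 -m handwheel '[[[0,0,0],[0,0.001,0],0],[[0,0,0],[0,0.002,0],0],[[0,0,0],[0,0.003,0],0],[[0,0,0],[0,0.004,0],0],[[0,0,0],[0,0.005,0],0],[[0,0,0],[0,0.006,0],0],[[0,0,0],[0,0.007,0],0],[[0,0,0],[0,0.008,0],0],[[0,0,0],[0,0.0085,0],0],[[0,0,0],[0,0.009,0],0],[[0,0,0],[0,0.0095,0],0],[[0,0,0],[0,0.01,0],0]]'
python3 - <<'E'
from h import *
from plant import capture,get_obs
print(get_obs()["moment"])
c=capture("wrist");T=np.linalg.inv(c["camera_from_world"]);d=c["depth"]
v,u=np.mgrid[:384,:512];P=np.stack([(u-c["cx"])/c["fx"]*d,(v-c["cy"])/c["fy"]*d,d,np.ones_like(d)],-1)@T.T
a=np.deg2rad(8.85);ex=np.array([np.cos(a),np.sin(a)]);ey=np.array([-ex[1],ex[0]])
B=P[...,:2]-[567.1,-35.5];bx=B@ex;by=B@ey;z=P[...,2];ok=(d>0)&(v<260)
for y0 in range(24,126,8):
    s=ok&(by>y0)&(by<y0+8);f=s&(bx>30)&(z>37)&(z<47);b=s&(z>24)&(z<29)&(bx<40)&(bx>-20)
    if b.sum()>40:print(y0+4,"fence",np.percentile(bx[f],3).round(1) if f.sum()>9 else None,"blank back",np.percentile(bx[b],98).round(1),"front",np.percentile(bx[b],2).round(1))
E
```

```text
time: 12.3
tool_pos: [541.6, -39.5, 32.4]
tcp_rot: [3.142, 0.0, 1.725]
contact_force: [-3.5, -0.5, -2.6]
grip_width: 15.9
finger_force: 30.0
[-0.07813511  0.59036738 -0.00800024]
28 fence 43.4 blank back 34.1 front -14.6
36 fence 43.5 blank back 34.5 front -14.6
44 fence 43.5 blank back 34.3 front -15.5
52 fence 43.5 blank back 34.3 front -18.8
60 fence 43.5 blank back 34.1 front -18.9
68 fence 43.5 blank back -0.9 front -19.5
76 fence 43.4 blank back 33.1 front -19.1
84 fence 43.4 blank back 34.3 front -18.7
92 fence 43.5 blank back 34.4 front -18.8
100 fence 43.5 blank back 34.4 front -18.9
108 fence 43.5 blank back 34.4 front -19.0
116 fence 43.6 blank back 33.1 front -19.1
124 fence None blank back -1.0 front -19.6
```

The row is parallel to the fence and 8–9 mm short of it.

```bash

python3 -m handwheel '[[[0,0,0],[0,0.0005,0],0],[[0,0,0],[0,0.001,0],0],[[0,0,0],[0,0.0015,0],0],[[0,0,0],[0,0.002,0],0],[[0,0,0],[0,0.0025,0],0],[[0,0,0],[0,0.003,0],0],[[0,0,0],[0,0.0035,0],0],[[0,0,0],[0,0.004,0],0],[[0,0,0],[0,0.0045,0],0],[[0,0,0],[0,0.005,0],0],[[0,0,0],[0,0.0055,0],0],[[0,0,0],[0,0.006,0],0]]'
python3 -m handwheel '[[[0,0,0],[0,0.0002,0],0],[[0,0,0],[0,0.0004,0],0],[[0,0,0],[0,0.0006,0],0],[[0,0,0],[0,0.0008,0],0],[[0,0,0],[0,0.001,0],0]]'
python3 -c "
from plant import get_obs;print(get_obs()['moment'])"
```

```text
time: 13.55
tool_pos: [547.6, -38.5, 32.4]
tcp_rot: [3.141, 0.0, 1.725]
contact_force: [-2.2, -0.4, -4.1]
grip_width: 15.6
finger_force: 30.0
time: 14.05
tool_pos: [548.5, -38.4, 32.4]
tcp_rot: [3.142, 0.0, 1.725]
contact_force: [-2.8, -0.5, -4.4]
grip_width: 15.7
finger_force: 30.0
[-0.10128121  0.36953341  0.0044887 ]
```

```bash

python3 -m handwheel '[[[0,0,0],[0,0.0002,0],0],[[0,0,0],[0,0.0004,0],0],[[0,0,0],[0,0.0006,0],0],[[0,0,0],[0,0.0008,0],0]]' | egrep "pos|cont"; python3 -c "
from plant import get_obs;print(get_obs()['moment'])"
```

```text
tool_pos: [549.3, -38.3, 32.4]
contact_force: [-1.7, -0.2, -3.6]
[-0.05225041  0.41702684  0.05501408]
```

```bash

python3 -m handwheel '[[[0,0,0],[0,0.0002,0],0],[[0,0,0],[0,0.0004,0],0],[[0,0,0],[0,0.0004,0],0]]' | egrep "pos|cont"; python3 -c "
from plant import get_obs;print(get_obs()['moment'])"
```

```text
tool_pos: [549.6, -38.2, 32.4]
contact_force: [-2.7, -0.3, -3.5]
[-0.04371697  0.43919562 -0.01909694]
```

```bash

python3 -m handwheel '[[[0,0,0],[0,0.0002,0],0],[[0,0,0],[0,0.0004,0],0],[[0,0,0],[0,0.0004,0],0]]' | egrep "pos|cont"; python3 -c "
from plant import get_obs;print(get_obs()['moment'])"
```

```text
tool_pos: [549.6, -38.2, 32.4]
contact_force: [-5.2, -1.0, -1.7]
[-0.16895248  0.73905513 -0.04316891]
```

```bash

python3 -m handwheel '[[[0,0,0],[0,0.0002,0],0],[[0,0,0],[0,0.0003,0],0],[[0,0,0],[0,0.0003,0],0]]' | egrep "pos|cont"; python3 -c "
from plant import get_obs;print(get_obs()['moment'])
from h import *
from plant import capture
c=capture('wrist');T=np.linalg.inv(c['camera_from_world']);d=c['depth']
v,u=np.mgrid[:384,:512];P=np.stack([(u-c['cx'])/c['fx']*d,(v-c['cy'])/c['fy']*d,d,np.ones_like(d)],-1)@T.T
a=np.deg2rad(8.85);ex=np.array([np.cos(a),np.sin(a)]);ey=np.array([-ex[1],ex[0]])
B=P[...,:2]-[567.1,-35.5];bx=B@ex;by=B@ey;z=P[...,2];ok=(d>0)&(v<260)
for y0 in range(28,118,8):
    s=ok&(by>y0)&(by<y0+8);f=s&(bx>30)&(z>37)&(z<47);b=s&(z>24)&(z<29)&(bx<60)
    if b.sum()>40:print(y0+4,'fence',np.percentile(bx[f],3).round(1) if f.sum()>9 else None,'blank back',np.percentile(bx[b],98).round(1))
"
```

```text
tool_pos: [549.6, -38.2, 32.4]
contact_force: [-6.7, -1.7, -0.1]
[-0.29179878  0.98779662 -0.11495939]
32 fence 43.4 blank back 43.4
40 fence 43.6 blank back 43.4
48 fence 43.5 blank back 43.3
56 fence 43.5 blank back 43.1
64 fence 43.5 blank back 43.5
72 fence 43.6 blank back 43.6
80 fence 43.6 blank back 43.3
88 fence 43.5 blank back 43.1
96 fence 43.5 blank back 43.2
104 fence 43.5 blank back 43.3
112 fence 43.6 blank back 43.5
120 fence 43.5 blank back 43.6
```

Contact: the position has stopped at the fence, the blanks' backs sit at the fence line, and the force is about 6.7 N. The small z moment says the load is shared near the middle. I'll press a little more and hold.

```bash

python3 -m handwheel '[[[0,0,0],[0,0.0001,0],0],[[0,0,0],[0,0.0002,0],0],[[0,0,0],[0,0.0003,0],0],[[0,0,0],[0,0.0003,0],0],[[0,0,0],[0,0.0003,0],0],[[0,0,0],[0,0.0003,0],0]]' | egrep "pos|cont|rot"; python3 -c "
from plant import get_obs;print(get_obs()['moment'])"
```

```text
tool_pos: [549.6, -38.2, 32.5]
tcp_rot: [-3.139, -0.0, 1.725]
contact_force: [-7.2, -1.4, -0.3]
[-0.30765634  1.13648039 -0.03507753]
```

```bash

python3 -m handwheel '[[[0,0,0],[0,0.0001,0],0],[[0,0,0],[0,0.0002,0],0],[[0,0,0],[0,0.0004,0],0],[[0,0,0],[0,0.0004,0],0],[[0,0,0],[0,0.0004,0],0],[[0,0,0],[0,0.0004,0],0],[[0,0,0],[0,0.0004,0],0],[[0,0,0],[0,0.0004,0],0]]' | egrep "pos|cont|rot"; python3 -c "
from plant import get_obs;print(get_obs()['moment'])"
python3 - <<'E'
from plant import capture
import cv2,numpy as np
a=capture("scene")["image"][:,:,::-1][170:300,150:330]
cv2.imwrite("pics/s5.png",cv2.resize(a,(800,578),interpolation=cv2.INTER_CUBIC))
E
```

```text
tool_pos: [549.6, -38.2, 32.5]
tcp_rot: [-3.139, -0.0, 1.725]
contact_force: [-7.6, -1.1, 1.6]
[-0.4186982   1.34483025 -0.04195752]
```

View pics/s5.png

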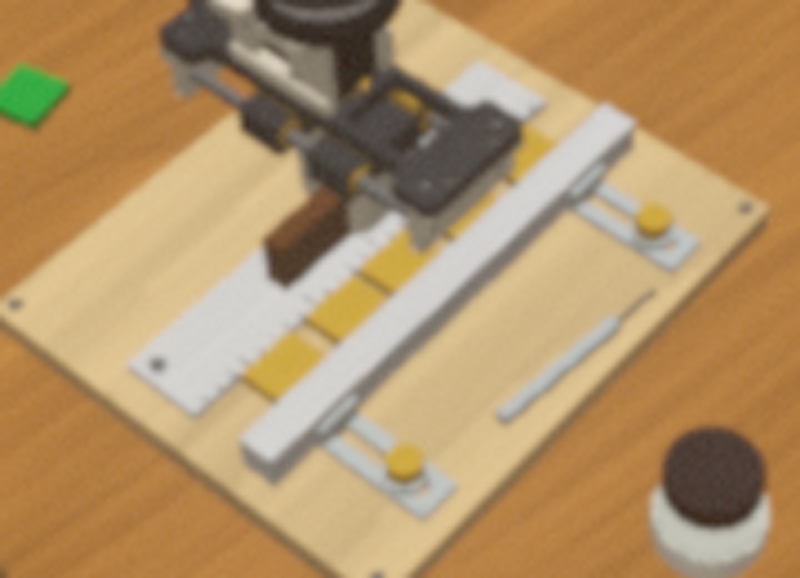

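The row sits between blade and fence with no visible gaps, pressed at about 8–9 N. Now I'll back straight off, lift clear, and check the row before laying the rule down.

```bash

python3 -m handwheel '[[[0,0,0],[0,-0.0005,0],0],[[0,0,0],[0,-0.001,0],0],[[0,0,0],[0,-0.0015,0],0],[[0,0,0],[0,-0.002,0],0],[[0,0,0],[0,-0.003,0],0],[[0,0,0],[0,-0.005,0],0],[[0,0,0],[0,-0.01,0],0],[[0,0,0],[0,-0.02,0],0],[[0,0,0],[0,-0.035,0],0],[[0,0,0],[0,-0.045,-0.01],0],[[0,0,0],[0,-0.05,-0.03],0],[[0,0,0],[0,-0.05,-0.043],0]]'
python3 go.py 476 -49 75 98.6
python3 - <<'E'
from h import *
from plant import capture
c=capture('wrist');cv2.imwrite("pics/w6.png",c["image"][:,:,::-1]);T=np.linalg.inv(c['camera_from_world']);d=c['depth']
hsv=cv2.cvtColor(c["image"],cv2.COLOR_RGB2HSV);H,S,V=[hsv[:,:,i].astype(int) for i in range(3)]
m=(H>17)&(H<30)&(S>140)&(V>100);m[260:]=0
for k in blobs(m,150):print("wrist",k.mean(0).round(),rect(c,k,26))
c=capture("scene");cv2.imwrite("pics/s6.png",c["image"][:,:,::-1]);hsv=cv2.cvtColor(c["image"],cv2.COLOR_RGB2HSV);H,S,V=[hsv[:,:,i].astype(int) for i in range(3)]
m=(H>17)&(H<28)&(S>150)&(V>120)
for k in blobs(m,20):
    r=rect(c,k,26);print("scene",k.mean(0).round(),np.round(r[0],1),np.round(r[1],1),round(r[2],1))
E
```

```text
time: 18.05
tool_pos: [500.9, -45.9, 77.1]
tcp_rot: [3.141, 0.0, 1.724]
contact_force: [0.8, -0.7, -2.5]
grip_width: 15.8
finger_force: 30.0
turn [0.04 0.02 0.2 ] shift m [ 0.0008 -0.025   0.002 ]
wrist [382. 242.] ((598.2754516601562, -58.38934326171875), (17.16981315612793, 41.96943283081055), 71.66572570800781)
wrist [381. 209.] ((591.3992919921875, -34.41827392578125), (37.760955810546875, 37.50263595581055), 8.855213165283203)
wrist [390. 144.] ((584.1223754882812, 12.566685676574707), (37.8234748840332, 35.6329460144043), 8.86345386505127)
wrist [401.  63.] ((576.3137817382812, 63.060325622558594), (37.90534210205078, 34.75213623046875), 8.872218132019043)
scene [241. 274.] [ 690.8 -115. ] [11.  15.9] 50.3
scene [213. 252.] [ 601.9 -124.2] [20.4 34.3] 11.6
scene [227. 239.] [594.4 -76.1] [21.5 36.4] 8.0
scene [239. 228.] [588.7 -36.4] [21.3 34.7] 8.3
scene [296. 219.] [660.4  84.6] [12.  15.8] 46.4
scene [252. 216.] [581.   11.5] [20.6 34.7] 7.6
scene [266. 204.] [573.3  62.3] [20.8 34.4] 6.7
```

All four blanks in the wrist view line up at 8.86°, and the scene view agrees. I'll carry the rule back to its old place and re-check the row from the top camera before letting go.

```bash
python3 go.py 502 343.5 75 105.1
```

```text
turn [ 0.25  0.12 -6.29] shift m [0.3852 0.059  0.0024]
```

```bash

python3 -m handwheel '[[[0,0,0],[0.02,0.003,0],0],[[0,0,-0.5],[0.055,0.008,0],0],[[0,0,-1],[0.095,0.014,0],0],[[0,0,-2],[0.135,0.02,0],0],[[0,0,-3],[0.175,0.026,0],0],[[0,0,-4],[0.215,0.033,0],0],[[0,0,-5],[0.255,0.039,0],0],[[0,0,-5.5],[0.295,0.045,0],0],[[0,0,-6],[0.335,0.051,0],0],[[0,0,-6.3],[0.365,0.056,0],0],[[0,0,-6.3],[0.385,0.059,0],0],[[0,0,-6.3],[0.385,0.059,0],0]]'
python3 -m handwheel '[[[0,0,0],[0,0,0],0],[[0,0,0],[0,0,0],0],[[0,0,0],[0,0,0],0]]' >/dev/null
python3 go.py 502 343.5 12 105.1
python3 - <<'E'
from h import *
from plant import capture
c=capture("top");im=c["image"];a=cv2.resize(im[130:215,225:355,::-1],(780,510),interpolation=cv2.INTER_CUBIC);cv2.imwrite("pics/t7.png",a)
c=capture("scene");hsv=cv2.cvtColor(c["image"],cv2.COLOR_RGB2HSV);H,S,V=[hsv[:,:,i].astype(int) for i in range(3)]
for k in blobs((H>17)&(H<28)&(S>150)&(V>120),20):
    r=rect(c,k,26);print("scene",k.mean(0).round(),np.round(r[0],1),np.round(r[1],1),round(r[2],1))
E
```

```text
time: 19.35
tool_pos: [500.1, 346.3, 74.7]
tcp_rot: [3.141, -0.001, 1.838]
contact_force: [-0.4, 1.0, -2.5]
grip_width: 15.7
finger_force: 30.0
turn [-0.03  0.02 -0.05] shift m [0.0005 0.0012 0.0633]
scene [241. 274.] [ 690.8 -115. ] [11.  15.9] 50.3
scene [212. 252.] [ 601.9 -124. ] [20.4 34.9] 11.6
scene [233. 234.] [591.6 -56.7] [21.5 75.7] 8.0
scene [297. 219.] [660.4  84.6] [12.1 15.9] 46.4
scene [252. 216.] [581.4  11.9] [21.5 35.4] 11.4
scene [266. 204.] [573.9  63.1] [20.  35.6] 11.3
```

View pics/t7.png

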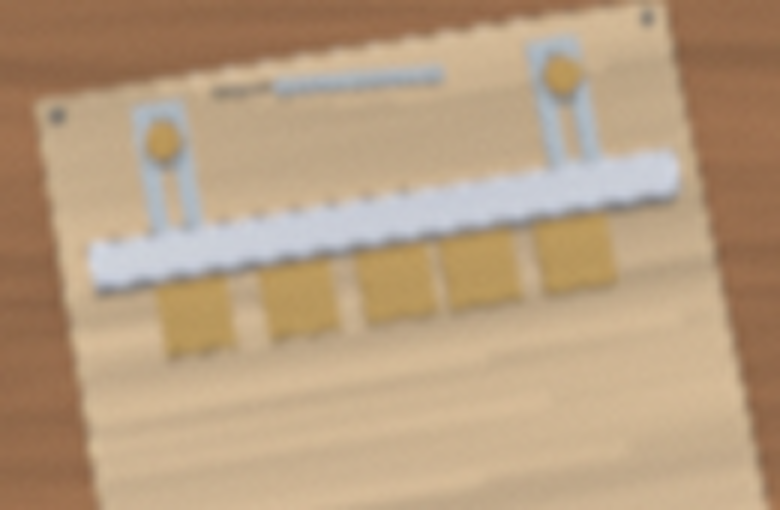

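The top view shows all five blanks square against the fence in one line, at rows 215–355 of the crop. Now I'll lower the rule onto the bench.

```bash

python3 -m handwheel '[[[0,0,0],[0.0005,0.001,0.015],0],[[0,0,0],[0.0005,0.001,0.035],0],[[0,0,0],[0.0005,0.001,0.05],0],[[0,0,0],[0.0005,0.001,0.057],0],[[0,0,0],[0.0005,0.001,0.06],0],[[0,0,0],[0.0005,0.001,0.0615],0],[[0,0,0],[0.0005,0.001,0.0625],0],[[0,0,0],[0.0005,0.001,0.063],0],[[0,0,0],[0.0005,0.001,0.063],0],[[0,0,0],[0.0005,0.001,0.063],0]]'
```

```text
time: 20.75
tool_pos: [501.9, 344.7, 12.7]
tcp_rot: [3.141, -0.0, 1.835]
contact_force: [-0.4, -0.1, -2.4]
grip_width: 15.5
finger_force: 30.0
```

```bash

python3 -m handwheel '[[[0,0,0],[0,0,0.0003],0],[[0,0,0],[0,0,0.0006],0],[[0,0,0],[0,0,0.0009],0],[[0,0,0],[0,0,0.0009],0]]'|egrep "pos|cont"
```

```text
tool_pos: [501.7, 344.6, 11.6]
contact_force: [-1.3, -0.6, -1.9]
```

Near contact, so I'll open the fingers, wait, and rise straight up.

```bash

python3 -m handwheel '[[[0,0,0],[0,0,0],0.3],[[0,0,0],[0,0,0],0.6],[[0,0,0],[0,0,0],1],[[0,0,0],[0,0,0],1],[[0,0,0],[0,0,0],1],[[0,0,0],[0,0,0],1],[[0,0,0],[0,0,0],1],[[0,0,0],[0,0,0],1]]'|egrep "pos|cont|grip|fing"
python3 -m handwheel '[[[0,0,0],[0,0,-0.01],1],[[0,0,0],[0,0,-0.04],1],[[0,0,0],[0,0,-0.08],1],[[0,0,0],[0,0,-0.12],1],[[0,0,0],[0,0,-0.15],1],[[0,0,0],[0,0,-0.15],1],[[0,0,0],[0,0,-0.15],1],[[0,0,0],[0,0,-0.15],1]]'
python3 - <<'E'
from h import *
from plant import capture
c=capture("scene");hsv=cv2.cvtColor(c["image"],cv2.COLOR_RGB2HSV);S,V=hsv[:,:,1].astype(int),hsv[:,:,2].astype(int)
a=c["image"][90:300,150:420,::-1];cv2.imwrite("pics/s8.png",cv2.resize(a,(770,598),interpolation=cv2.INTER_CUBIC))
E
```

```text
tool_pos: [501.7, 344.5, 11.5]
contact_force: [-0.0, -0.3, -0.0]
grip_width: 75.3
finger_force: 0.0
time: 22.75
tool_pos: [501.0, 344.2, 160.4]
tcp_rot: [-3.139, 0.001, 1.835]
contact_force: [-0.1, -0.1, 0.3]
grip_width: 92.0
finger_force: 0.0
```

View pics/s8.png

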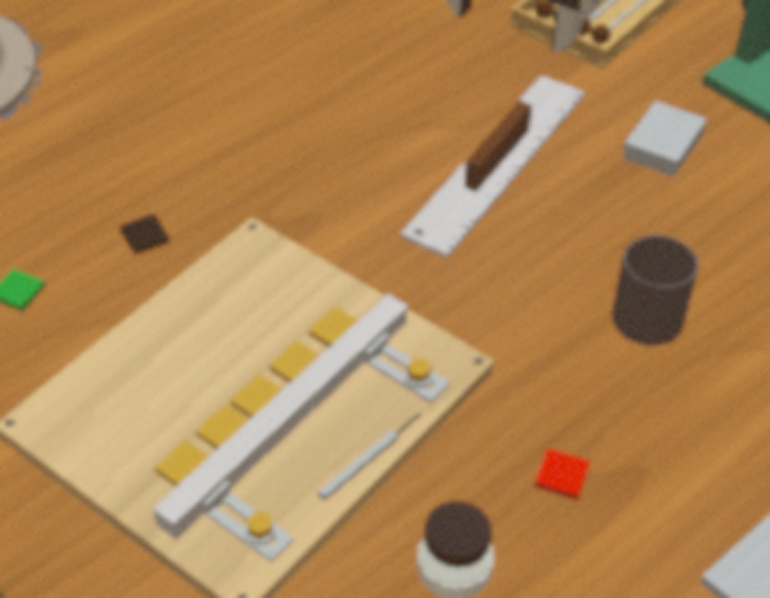

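The rule lies flat on the bench off the board, the row sits straight against the fence, and the bystanders in view are where they were. Handing in.

```bash
python3 -c "
from plant import close_job;print(close_job())"
```

```text
the job is handed in; nothing more can be done
None
```

The job is handed in with no verdict returned: all five blanks look straight and square against the fence after a measured press of about 8 N on the row (per-blank force not measured), and the straightedge is back flat on the bench off the board, at about 23 s of the 64 s allowed.

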